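# Clamp a sample jar with the shaker's sunken knob

## Robot

A 6-joint arm with a two-finger parallel gripper is mounted at the origin on the work surface. World frame = base frame: x ahead of the robot, y to its left, z up, the work surface at z = 0. Lengths are in m, angles in rad, forces in N, time in s.
With the tool pointing down it reaches from about 0.25 to 0.775 m from the base axis. Payload 4 kg.
Tool frame: the origin (TCP) lies on the centre line of the jaws, within the pads' length; the fingertips stand 17 mm ahead of it and the grasp point (between the pads) lies 2 mm behind it; z points along the fingers, y is the line along which they close (so a half turn about z gives the same grasp; the last joint's range is limited). The gripper opens to 94 mm and grips with 3 to 60 N. Pads are 16 mm wide; open, the fingers measure 119 mm over their backs; the gripper's body (75 mm by 177 mm) begins 78 mm behind the grasp point.
Start: joints at [-1.234, 0.087, 1.371, -0, 1.684, -0.103], TCP at [0.234, -0.498, 0.223] pointing down, gripper open.
Joint ranges: [-3.1, 3.1], [-0.76, 2.03], [0.27, 2.55], [-1.08, 4.22], [0.17, 2.65], [-2.57, 2.57]. Speed limits (rad/s): [2.79, 2.79, 3.14, 3.14, 3.14, 3.14].

## Interface

Orientations are given as [roll, pitch, yaw] about the fixed x, y, z axes, in that order (R = Rz(yaw) Ry(pitch) Rx(roll)).
In Python, from bench import robot gives the robot as it stands.
- The arm moves only by the tool servo_tool, never from a script. Its argument "plan" is a list of rows, each a list of 7 numbers: the shift along the tool's x, y, z normalised to -1 to 1, where 1 is 0.1 m, then the turn, a rotation vector about the tool's x, y, z normalised to -1 to 1, where 1 is pi/2 rad, then the finger opening in mm, from 0 to 94. In form: [[x, y, z, ax, ay, az, gripper], ...]. A call has 1 to 12 rows; each row is the pose to reach, as a shift and turn from the pose commanded when the call began, along the tool's axes at that moment; what a row does not reach only later rows make up. A row lasts 1/12 s, in which the tool goes at most 41.7 mm and 7.16 degrees, less where a joint would pass 70% of its speed; a pose out of reach is approached as far as the arm can. A call with a number of a shift or a turn outside -1 to 1 is refused whole. A call with a gripper value outside its range is refused whole. The fingers move at their own pace and stop on an object; the grip force is fixed at half the most. Time passes only in rows, so rows that repeat a pose let the fingers close. It gives the time, the measured TCP pose, the force, the opening and the grip force at its end, in the units of the state.
- robot.get_obs(): the state, without advancing time (a new reading comes with each control period).
- robot.snapshot(name): name is "scene" or "side" or "wrist"; returns the picture (384x512x3 uint8, red, green, blue); there is no depth.
- robot.camera_params(name): a dict with "camera_matrix" (3x3 intrinsics, pixels), "rvec" (rotation vector, rad) and "tvec" (3), from world to camera coordinates, as OpenCV has them; the wrist camera has in their place "tool_from_camera" (4x4, takes a point from camera to tool coordinates, whose origin is the TCP and whose axes are the flange's). Camera axes: x right, y down, z forward; pixel columns grow to the right and rows downward; lengths in m; the calibration is good to about 2 mm. A picture is of the moment at which its call begins: read the wrist's pose just before it. camera_params takes no time and is no camera call.
- robot.close_job(): hands the job in; it is judged then, once.
Trained networks look in the newest picture that a camera, given by its name, has taken for a name from the list of things; names that differ only in an ending like _2 or _b are one class to them, and where a whole thing is asked for, a point or a joint stands for the part that bears it (a point fixed in the world has none). Each returns a list of dicts, best first, with "conf" (0 to 1); they miss things now and then, are a little off and sometimes report something else, mostly with a low value. They report only what shows in the picture. A call takes as long as a camera call. They do not tell look-alikes from the thing itself.
- robot.find_in(thing, camera): "extent" ([centre column, centre row, width, height] in pixels, round what is visible of it).
The state is a dict: "time": time; "joint_positions": joint angles; "qvel": joint speeds; "joint_torque": joint torques, N m; "tool_pos": TCP position; "ee_rot": TCP orientation; "wrist_force": force on the tool from outside, world axes, zero at the start; "wrist_torque": the same for the moment, N m; "width": finger opening in m; "finger_force": force on a finger pad.
Only numpy, scipy, OpenCV 4.12 (cv2) and the standard library are available. Lean on these libraries where they do the work, as an engineer would, in place of code of your own. Each camera call takes 0.05 s, during which the arm holds its last target. There are 200 camera calls.

## Task

Stand the purple sample jar on the shaker deck in the V-stop, let go of it, then turn the small sunken knob clockwise until the padded jaw holds the jar against the V with about 10 N: firm enough not to shake loose, but never squeezed hard. Do not force your fingers against the rim or floor of the knob's well, leave the other things on the bench where they are, and let go at the end.

Things in the scene. Friction and masses are not known exactly. Their poses are not given: they have to be found in the camera images.
- jar: The sample jar: opaque purple cylinder with white lid, 50 mm diameter all the way up, 70 mm tall, about 80 to 170 g, loose on the bench. Origin at the centre of its underside, z up.
- clamp: The shaker's white housing, fixed: 150 mm (its x) by 340 mm (its y), deck 60 mm above the bench; origin at bench level, z up; spans y -170 to +170, x -75 to +75. The jaw moves along its +y. The V-stop (aluminium V opening towards -y, on a blue block, 34 mm tall above the deck, 50 mm wide) is near the +y end.
- seat (a point): Point on the deck (60 mm above the bench) under the middle of the jar when it touches both faces of the V; at clamp (0, 85, 60) mm, axes as the clamp. A jar put down up to 6 mm short of it (towards -y) is clear of the pad, and the jaw pushes it home. The clamp's +x and -x sides of the jar are free for fingers; 36 mm over the deck all sides are.
- well: The right-hand block of the housing (130 mm along y) that holds the round well: 72 mm diameter, 26 mm deep, vertical, open at the deck; so the well's floor is 34 mm above the bench. Origin at bench level straight under the knob's axis, at clamp (0, -105, 0) mm.
- knob_top (a point): Centre of the top of the small black round knob, standing in the middle of the well: 22 mm diameter, 21 mm tall from the well's floor, so its top is 5 mm below the deck and 25 mm is left all round it for the fingers. White pointer line on top. Vertical axis. Turns with it.
- knob (a joint): Angle of the knob in rad, growing clockwise seen from above, range 0 to 3.2, starts at 0 to 0.3. It drags (up to 0.2 N m moving, some 0.05 in pauses) and stays where it is left. A rack moves the jaw 12 mm towards the V per rad; each newton on the jar adds 0.012 N m, moving or pausing. From the start it takes roughly 0.9 to 2.5 rad to clamp the jar at about 10 N, the first 0.6 always free.
- jaw: Aluminium jaw carriage on the deck, 44 mm wide, 36 tall; origin on the deck, middle of its front face; moves along the clamp's +y. Its black rubber pad stands 24 to 36 mm ahead of this origin: set by a stud, different each time, not in this pose. The pad is sprung, 3 N per mm, so 10 N is 3.3 mm or 0.28 rad past firm contact; before that it only slides the loose jar (about 1 N).
- jar_blue: Another jar of the same size, blue with white lid, loose on the bench; leave alone. It may stand where the purple one stood another time. Origin at the centre of its underside.
- wash_bottle: White plastic bottle with a red cap, 64 mm diameter, 150 mm tall; bystander. Origin under its centre.
- weight: Brass balance weight, 36 mm diameter, 55 mm tall; bystander. Origin under its centre.
Things that resemble listed ones, but are neither listed nor needed, are in the scene too. What is shaped like the jar but red or turquoise is not meant.

How it is judged:
By the outcome, as a careful person would: the job done as asked, in the order asked, and still so for the second after the job is handed in, with the robot touching nothing.
It also fails if it takes over 67 s, if anything falls off the work surface, if the arm or the gripper's body presses on something with over 40 N, if the wrist force passes 120 N, or if a joint passes its speed limit or range.

## Working session

There is one attempt and no reset: what is moved stays moved. The work goes in short steps, Python scripts to look and compute and a tool call to move; the robot and the scene stay as the last step left them, time stands still between calls to the robot, and variables do not carry over. Pictures are saved under pics/ and viewed, at most 10 in all, crops included, and the job is handed in when it is done.

Besides the shell and the picture viewer there is one more tool, called after "Emit:" in YAML: its name, and indented under it one key for each argument. servo_tool: Moves the arm, as the interface text tells. Scaled input: -1 to 1 covers 0.1 m each way for a shift and pi/2 rad each way for a turn. Its arguments: {"type":"object","properties":{"plan":{"type":"array","items":{"type":"array","items":{"type":"number"}}}},"required":["plan"]}

```bash
ls; mkdir -p pics; cat > h.py <<'E'
import numpy as np,cv2
from bench import robot
from scipy.spatial.transform import Rotation as R
def cam(n,obs=None):
    p=robot.camera_params(n);K=np.array(p["camera_matrix"])
    if "rvec" in p:
        Rm=cv2.Rodrigues(np.array(p["rvec"],float))[0];t=np.array(p["tvec"]).ravel()
        return K,Rm.T,-Rm.T@t
    o=obs or robot.get_obs();T=np.array(p["tool_from_camera"])
    Rt=R.from_euler('xyz',o["ee_rot"]).as_matrix()
    return K,Rt@T[:3,:3],Rt@T[:3,3]+np.array(o["tool_pos"])
def ray(n,uv,z,obs=None):
    K,Rw,c=cam(n,obs);d=Rw@np.linalg.inv(K)@np.array([uv[0],uv[1],1.])
    return c+d*(z-c[2])/d[2]
def proj(n,P,obs=None):
    K,Rw,c=cam(n,obs);q=K@(Rw.T@(np.array(P)-c));return q[:2]/q[2]
def snap(n,f):
    im=robot.snapshot(n);cv2.imwrite("pics/"+f,cv2.cvtColor(im,cv2.COLOR_RGB2BGR));return im
E
python3 - <<'E'
from h import *
a=snap("scene","a.png");b=snap("side","b.png")
cv2.imwrite("pics/ab.png",cv2.cvtColor(np.vstack([a,b])[:, :],cv2.COLOR_RGB2BGR)) if 0 else None
for c in ("scene","side"):
    print(c,cam(c)[2])
    for t in ("jar","clamp","well","knob_top","jaw"):
        for d in robot.find_in(t,c)[:4]: print(t,np.round(d["extent"]),round(d["conf"],2))
o=robot.get_obs();print(o)
E
```

```text
pics
scene [1.05307257 0.49464509 1.03875218]
jar [159. 159.  20.  27.] 0.96
jar [274. 212.  28.  24.] 0.65
jar [148. 136.  24.  30.] 0.64
clamp [271. 225. 140. 102.] 0.95
well [233. 208.  72.  67.] 0.6
knob_top [236. 203.   7.   9.] 0.63
jaw [276. 212.  22.  23.] 0.65
jaw [235. 207.  66.  61.] 0.42
side [0.37794129 0.97911186 1.06111902]
jar [259. 145.  14.  25.] 0.58
jar [266. 115.  15.  22.] 0.48
jar [253. 128.  12.  16.] 0.46
clamp [250. 207.  57.  93.] 0.97
well [249. 174.  51.  33.] 0.56
knob_top [247. 178.   1.   6.] 0.47
jaw [252. 198.  11.  13.] 0.67
{'time': 0.6, 'joint_positions': array([-1.23414226e+00,  8.71767992e-02,  1.37070739e+00, -1.22115711e-05,
        1.68357796e+00, -1.03080782e-01]), 'qvel': array([ 0.00029613,  0.00095006, -0.00140452,  0.00042221, -0.0006018 ,
       -0.00093791]), 'joint_torque': array([-7.13562604e-04, -3.39779127e+01, -3.02416134e+01,  7.17840367e-02,
        2.37038755e-02,  2.15280849e-06]), 'tool_pos': array([ 0.2341429 , -0.49769312,  0.22251482]), 'ee_rot': array([3.14146409e+00, 2.54979258e-05, 4.39733475e-01]), 'wrist_force': array([ 0.42269773, -0.9611764 ,  0.88077927]), 'wrist_torque': array([-0.01434307, -0.01119558, -0.03243947]), 'finger_force': 0.0, 'width': 0.09389586702477645}
```

View pics/a.png

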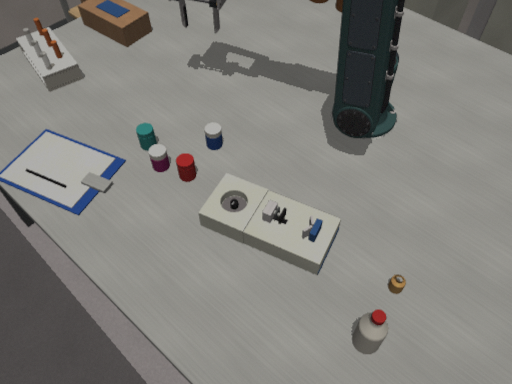

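View pics/b.png

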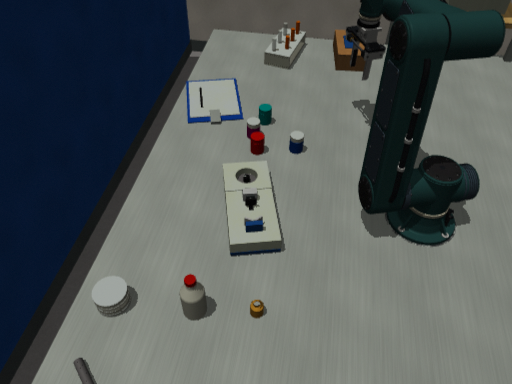

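Scene: the purple jar is at (159,158), between teal (147,136) and red (187,167); the blue jar is at (214,136). The clamp's well is at (233,203) and its V at (314,228). Side: purple is at (253,128), the well at (247,177), the V at (254,224).

```bash
python3 - <<'E'
from h import *
for n,pts in {"scene":dict(purple=(158,152,.07),teal=(146,130,.07),red=(186,160,.07),blue=(213,130,.07),well=(234,201,.06),c1=(229,178,.06),c2=(338,212,.06),c3=(201,212,.06),c4=(327,250,.06),V=(314,226,.09)),
 "side":dict(purple=(253,123,.07),teal=(265,108,.07),red=(257,137,.07),blue=(297,135,.07),well=(247,176,.06),c1=(270,163,.06),c2=(280,240,.06),c3=(223,164,.06),c4=(229,248,.06),V=(254,222,.09))}.items():
    for k,v in pts.items(): print(n,k,np.round(ray(n,v[:2],v[2]),3))
E
```

```text
scene purple [ 0.596 -0.308  0.07 ]
scene teal [ 0.563 -0.401  0.07 ]
scene red [ 0.563 -0.228  0.07 ]
scene blue [ 0.43  -0.257  0.07 ]
scene well [ 0.569 -0.035  0.06 ]
scene c1 [ 0.522 -0.1    0.06 ]
scene c2 [0.411 0.19  0.06 ]
scene c3 [ 0.652 -0.073  0.06 ]
scene c4 [0.521 0.238 0.06 ]
scene V [0.505 0.181 0.09 ]
side purple [ 0.59  -0.304  0.07 ]
side teal [ 0.561 -0.405  0.07 ]
side red [ 0.562 -0.226  0.07 ]
side blue [ 0.423 -0.264  0.07 ]
side well [ 0.563 -0.034  0.06 ]
side c1 [ 0.498 -0.11   0.06 ]
side c2 [0.423 0.208 0.06 ]
side c3 [ 0.653 -0.076  0.06 ]
side c4 [0.561 0.262 0.06 ]
side V [0.504 0.18  0.09 ]
```

Emit:
servo_tool:
  plan:
    - [0.3,0,0,0,0,0,80]
    - [0.65,0,0,0,0,0,80]
    - [1,-0.05,0,0,0,0,80]

```text
time: 0.85
tool_pos: [0.3231, -0.4508, 0.2224]
ee_rot: [3.141, -0.0, 0.437]
wrist_force: [-0.3, -0.7, 0.2]
width: 0.0806
finger_force: 0.0
```

Emit:
servo_tool:
  plan:
    - [0.35,0,0,0,0,0,80]
    - [0.7,0,0,0,0,0,80]
    - [1,-0.05,0,0,0,0,80]

```text
time: 1.1
tool_pos: [0.4128, -0.4026, 0.2224]
ee_rot: [3.141, -0.001, 0.44]
wrist_force: [0.2, -0.4, 0.2]
width: 0.0801
finger_force: 0.0
```

Emit:
servo_tool:
  plan:
    - [0.35,0,0,0,0,0,80]
    - [0.7,0,0,0,0,0,80]
    - [1,-0.05,0,0,0,0,80]

```text
time: 1.35
tool_pos: [0.5012, -0.3555, 0.2223]
ee_rot: [3.141, -0.0, 0.44]
wrist_force: [0.1, 0.2, -0.9]
width: 0.0796
finger_force: 0.0
```

Emit:
servo_tool:
  plan:
    - [0.3,0,0,0,0,-0.07,80]
    - [0.6,0,0,0,0,-0.14,80]
    - [0.9,0,0,0,0,-0.21,80]
    - [1,-0.05,0,0,0,-0.28,80]
    - [1,-0.05,0,0,0,-0.35,80]
    - [1,-0.05,0,0,0,-0.42,80]
    - [1,-0.05,0,0,0,-0.5,80]
    - [1,-0.05,0,0,0,-0.58,80]
    - [1,-0.05,0,0,0,-0.65,80]
    - [1,-0.05,0,0,0,-0.72,80]
    - [1,-0.05,0,0,0,-0.72,80]

```text
time: 2.27
tool_pos: [0.5876, -0.3093, 0.2224]
ee_rot: [-3.141, 0.0, 1.573]
wrist_force: [-0.1, -0.6, 0.7]
width: 0.08
finger_force: 0.0
```

```bash
python3 - <<'E'
from h import *
o=robot.get_obs();print(o["time"],o["tool_pos"],o["ee_rot"],o["joint_positions"])
im=snap("wrist","c.png")
for d in robot.find_in("jar","wrist"): print(d, ray("wrist",d["extent"][:2],.07,o))
print(proj("wrist",[.594,-.306,.07],o))
E
```

```text
2.2667 [ 0.58762142 -0.30926684  0.22240846] [-3.14149417e+00  3.06635331e-05  1.57255671e+00] [-5.69767728e-01  3.45720598e-01  1.06351205e+00 -8.01071230e-05
  1.73242626e+00 -5.71540997e-01]
{'extent': [259.6, 185.8, 44.3, 53.1], 'conf': 0.81} [ 0.59613878 -0.30824788  0.07      ]
{'extent': [231.7, 258.1, 44.7, 60.1], 'conf': 0.79} [ 0.56469482 -0.39440923  0.07      ]
{'extent': [230.7, 112.4, 48.5, 46.5], 'conf': 0.68} [ 0.56601042 -0.2316606   0.07      ]
[257.64195942 183.77168061]
```

View pics/c.png

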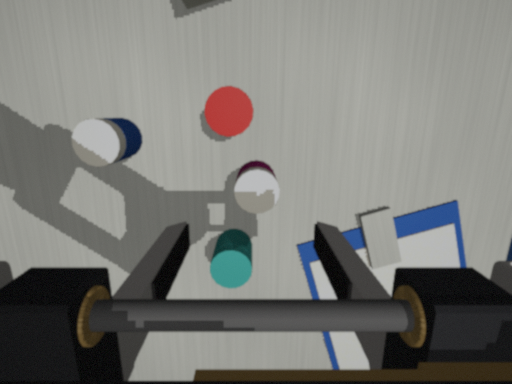

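The wrist view shows the purple jar's lid at (257,190), between red and teal, with the fingers clear of both.

Emit:
servo_tool:
  plan:
    - [0,0.06,0.3,0,0,0,80]
    - [-0.02,0.06,0.6,0,0,0,80]
    - [-0.02,0.06,0.9,0,0,0,80]
    - [-0.02,0.06,0.9,0,0,0,80]

```text
time: 2.7
tool_pos: [0.59, -0.3091, 0.1241]
ee_rot: [-3.13, -0.008, 1.568]
wrist_force: [-1.2, -0.1, -1.6]
width: 0.08
finger_force: 0.0
```

```bash
python3 - <<'E'
from h import *
o=robot.get_obs();print(o["tool_pos"])
im=snap("wrist","d.png").astype(int)
p=proj("wrist",[.594,-.31,.07],o);print(p)
m=((im.min(2)>150)&(im.max(2)-im.min(2)<30)).astype(np.uint8)
cs,_=cv2.findContours(m,0,2)
for c in cs:
    if cv2.contourArea(c)>300:
        (u,v),r=cv2.minEnclosingCircle(c); print(u,v,r,ray("wrist",(u,v),.07,o))
E
```

```text
[ 0.59003399 -0.3091024   0.1240632 ]
[257.88495131 218.73232088]
231.0 372.5 100.15123748779297 [ 0.57068123 -0.45479984  0.07      ]
351.0 350.0 24.758935928344727 [ 0.67506576 -0.42974597  0.07      ]
15.660221099853516 256.95855712890625 19.113779067993164 [ 0.39959976 -0.34304703  0.07      ]
239.5 241.0 21.219194412231445 [ 0.57968009 -0.32847541  0.07      ]
254.0 207.0 25.318077087402344 [ 0.5910101  -0.30059716  0.07      ]
68.0 227.5 54.150352478027344 [ 0.44597746 -0.31768328  0.07      ]
257.5 128.0 272.1457214355469 [ 0.59343275 -0.24198427  0.07      ]
```

View pics/d.png

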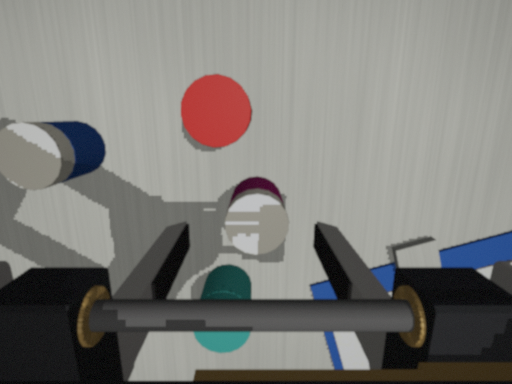

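The lid is centred near (257,222), which agrees with (0.593,-0.312). Descending.

Emit:
servo_tool:
  plan:
    - [-0.01,0,0.2,0,0,0,80]
    - [-0.01,0,0.45,0,0,0,80]
    - [-0.01,0,0.7,0,0,0,80]
    - [-0.01,0,0.8,0,0,0,80]
    - [-0.01,0,0.8,0,0,0,80]
    - [-0.01,0,0.8,0,0,0,80]

```text
time: 3.25
tool_pos: [0.5943, -0.3128, 0.0542]
ee_rot: [3.14, 0.001, 1.57]
wrist_force: [-0.1, -0.2, 0.7]
width: 0.08
finger_force: 0.0
```

Emit:
servo_tool:
  plan:
    - [0,0,0.05,0,0,0,60]
    - [0,0,0.05,0,0,0,45]
    - [0,0,0.05,0,0,0,40]
    - [0,0,0.05,0,0,0,40]
    - [0,0,0.05,0,0,0,40]
    - [0,0,0.05,0,0,0,40]
    - [0,0,0.05,0,0,0,40]
    - [0,0,0.05,0,0,0,40]

```text
time: 3.92
tool_pos: [0.5938, -0.3125, 0.0483]
ee_rot: [3.141, 0.001, 1.571]
wrist_force: [-0.3, 0.1, 2.4]
width: 0.0496
finger_force: 30.0
```

Emit:
servo_tool:
  plan:
    - [0,0,-0.2,0,0,0,40]
    - [0,0,-0.4,0,0,0,40]
    - [0,0,-0.7,0,0,0,40]
    - [0,0,-1,0,0,0,40]
    - [0,0,-1,0,0,0,40]

```text
time: 4.33
tool_pos: [0.5965, -0.314, 0.1551]
ee_rot: [3.131, 0.007, 1.571]
wrist_force: [1.0, -0.4, -0.2]
width: 0.0497
finger_force: 30.0
```

Emit:
servo_tool:
  plan:
    - [0.2,0,-0.1,0,0,0,40]
    - [0.5,-0.05,-0.3,0,0,0,40]
    - [0.8,-0.1,-0.5,0,0,0,40]
    - [1,-0.15,-0.5,0,0,0,40]

```text
time: 4.67
tool_pos: [0.5799, -0.2106, 0.2008]
ee_rot: [3.136, 0.001, 1.572]
wrist_force: [0.6, 0.0, -0.0]
width: 0.0494
finger_force: 30.0
```

Emit:
servo_tool:
  plan:
    - [0.3,0,-0.1,0,0,0,40]
    - [0.6,-0.05,-0.3,0,0,0,40]
    - [0.9,-0.1,-0.5,0,0,0,40]
    - [1,-0.15,-0.5,0,0,0,40]

```text
time: 5.0
tool_pos: [0.5647, -0.1088, 0.251]
ee_rot: [3.135, -0.0, 1.575]
wrist_force: [0.5, -0.5, -0.5]
width: 0.0494
finger_force: 30.0
```

Emit:
servo_tool:
  plan:
    - [0.25,0,-0.1,0,0,0,40]
    - [0.4,-0.05,-0.3,0,0,0,40]
    - [0.5,-0.1,-0.5,0,0,0,40]
    - [0.5,-0.1,-0.5,0,0,0,40]
    - [0.5,-0.1,-0.5,0,0,0,40]
    - [0.5,-0.1,-0.5,0,0,0,40]
    - [0.5,-0.1,-0.5,0,0,0,40]

```text
time: 5.58
tool_pos: [0.5532, -0.0632, 0.2947]
ee_rot: [-3.138, -0.0, 1.569]
wrist_force: [-0.2, -0.5, -1.4]
width: 0.0494
finger_force: 30.0
```

```bash
python3 - <<'E'
from h import *
o=robot.get_obs();print(o["time"],o["tool_pos"],o["ee_rot"])
im=snap("wrist","e.png")
cv2.imwrite("pics/e2.png",cv2.resize(cv2.imread("pics/e.png"),(768,576)))
for t,z in (("well",.06),("knob_top",.055),("jaw",.096),("clamp",.06)):
    for d in robot.find_in(t,"wrist")[:2]: print(t,d, ray("wrist",d["extent"][:2],z,o))
E
```

```text
5.5833 [ 0.55317969 -0.0632101   0.29467587] [-3.13752502e+00 -3.55990584e-04  1.56940771e+00]
well {'extent': [262.9, 144.2, 135.2, 121.9], 'conf': 0.84} [ 0.56703864 -0.02560988  0.06      ]
knob_top {'extent': [264.7, 149.4, 17.2, 20.1], 'conf': 0.55} [ 0.56968613 -0.03300222  0.055     ]
jaw {'extent': [236.6, 54.3, 44.8, 57.0], 'conf': 0.94} [0.53562799 0.07695509 0.096     ]
clamp {'extent': [262.4, 151.2, 17.7, 20.5], 'conf': 0.43} [ 0.56646723 -0.0347971   0.06      ]
```

View pics/e2.png

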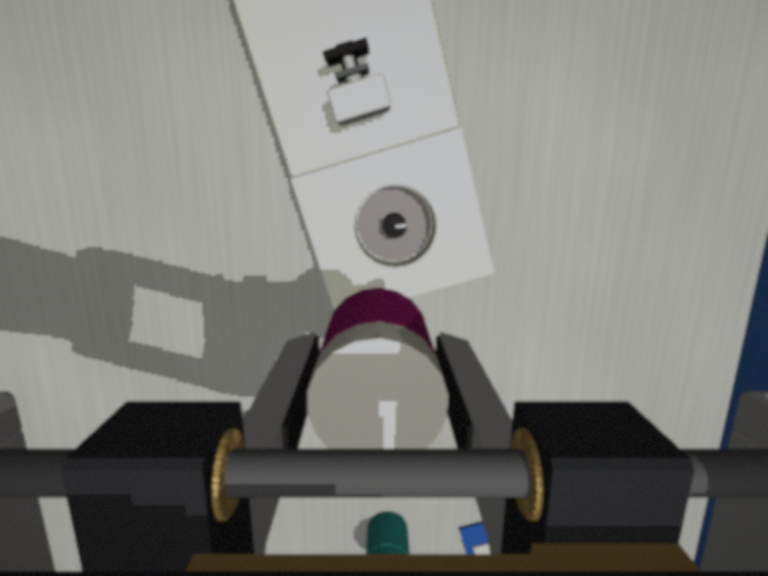

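The well is at (395,225) in the 1.5x picture, with the seam (290,177)-(460,127) and the right edge (460,128)-(494,270). The jaw is at (360,98), its pad at (345,52).

```bash
python3 - <<'E'
from h import *
o=robot.get_obs()
g=lambda u,v,z=.06: ray("wrist",(u/1.5,v/1.5),z,o)
for a in ((395,225),(290,177),(460,127),(494,270)): print(a,g(*a))
print("knob",g(394,225,.055))
s=g(460,127)-g(290,177);print("len,yaw seam",np.linalg.norm(s),np.arctan2(s[1],s[0]))
e=g(460,127)-g(494,270);print("len,yaw edge",np.linalg.norm(e),np.arctan2(-e[0],e[1]))
print("pad",g(345,45,.09),"jaw",g(360,98,.096))
E
```

```text
(395, 225) [ 0.56866818 -0.03301145  0.06      ]
(290, 177) [0.47766706 0.00819949 0.06      ]
(460, 127) [0.62227922 0.0488446  0.06      ]
(494, 270) [ 0.6591229  -0.07374314  0.06      ]
knob [ 0.56796306 -0.03360065  0.055     ]
len,yaw seam 0.15021552257321177 0.2739940166493503
len,yaw edge 0.12800472522104714 0.2919607905497892
pad [0.52897943 0.10361475 0.09      ] jaw [0.53998403 0.06623999 0.096     ]
```

Emit:
servo_tool:
  plan:
    - [0.2,0,0,0,0,0,40]
    - [0.5,-0.05,0,0,0,-0.06,40]
    - [0.8,-0.1,0,0,0,-0.12,40]
    - [1,-0.15,0,0,0,-0.18,40]
    - [1,-0.2,0,0,0,-0.18,40]
    - [1,-0.2,0,0,0,-0.18,40]
    - [1,-0.2,0,0,0,-0.18,40]
    - [1,-0.2,0,0,0,-0.18,40]

```text
time: 6.5
tool_pos: [0.5338, 0.0366, 0.2974]
ee_rot: [-3.142, 0.001, 1.851]
wrist_force: [0.0, 0.1, -0.8]
width: 0.0498
finger_force: 30.0
```

```bash
python3 - <<'E'
from h import *
o=robot.get_obs();print(o["time"],o["tool_pos"],o["ee_rot"])
im=snap("wrist","f.png")
cv2.imwrite("pics/f2.png",cv2.resize(cv2.imread("pics/f.png"),(768,576)))
E
```

```text
6.5 [0.53381925 0.03659932 0.29737979] [-3.14155976e+00  6.43690321e-04  1.85111379e+00]
```

View pics/f2.png

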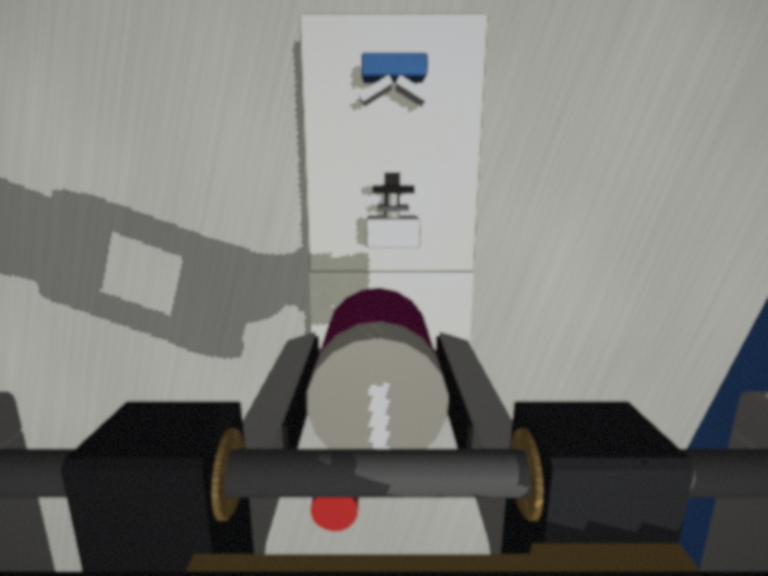

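The yaw is aligned with the clamp, since the seam at row 271 is level. Deck far corners are (302,15) and (487,15), and the blue V block spans columns 362-428.

```bash
python3 - <<'E'
from h import *
from scipy.optimize import least_squares
o=robot.get_obs()
L=[((302,15),(-75,170,60)),((487,15),(75,170,60)),((311,271),(-75,-40,60)),((474,271),(75,-40,60)),((362,54),(-25,None,94)),((428,54),(25,None,94))]
def w(p,q): c,s=np.cos(p[2]),np.sin(p[2]); return np.array([p[0]+c*q[0]-s*q[1],p[1]+s*q[0]+c*q[1],q[2]])
def res(p):
    r=[]
    for (u,q) in L:
        y=q[1] if q[1] is not None else p[3]*1000
        r+=list(proj("wrist",w(p,np.array([q[0],y,q[2]])/1000),o)*1.5-u)
    return r
s=least_squares(res,[.54,.07,.28,.12]);p=s.x
print(p,np.round(s.fun,1))
seat=w(p,np.array([0,.085,.06]));print("seat",seat,"well",w(p,np.array([0,-.105,.06])))
print("pre-place in tool:",)
Rt=R.from_euler('xyz',o["ee_rot"]).as_matrix()
t=w(p,np.array([0,.082,.0]));d=Rt.T@(np.array([t[0],t[1],.108+.0])-o["tool_pos"]);print(d)
g=lambda u,v,z: ray("wrist",(u/1.5,v/1.5),z,o)
inv=lambda P:(np.cos(p[2])*(P[0]-p[0])+np.sin(p[2])*(P[1]-p[1]),-np.sin(p[2])*(P[0]-p[0])+np.cos(p[2])*(P[1]-p[1]))
print("pad in clamp",inv(g(393,187,.09)),"V apex",inv(g(394,76,.094)),"Vtips",inv(g(358,101,.094)),inv(g(423,98,.094)))
# lid of held jar
print("lid ctr in tool", Rt.T@(g(378,395,o["tool_pos"][2]+.022)-o["tool_pos"]))
E
```

```text
[0.53975704 0.06547788 0.28287351 0.13344541] [-2.6 -1.1  2.  -1.5 -0.9  2.   0.4  1.7 -0.4  0.1  1.3 -0. ]
seat [0.51603218 0.14709976 0.06      ] well [ 0.56906424 -0.03534914  0.06      ]
pre-place in tool:
[0.10821767 0.0134819  0.18925791]
pad in clamp (np.float64(-0.0009285376853888447), np.float64(0.037498160562399435)) V apex (np.float64(-0.0009495461326462229), np.float64(0.11854870364115842)) Vtips (np.float64(-0.02808895763446102), np.float64(0.10122142085335886)) (np.float64(0.02111997917093962), np.float64(0.10324485512023598))
lid ctr in tool [ 0.00166561  0.00028548 -0.02200081]
```

Emit:
servo_tool:
  plan:
    - [0.2,0.02,0,0,0,0,40]
    - [0.5,0.06,0,0,0,0,40]
    - [0.8,0.1,0,0,0,0,40]
    - [1,0.13,0.1,0,0,0,40]
    - [1,0.13,0.3,0,0,0,40]
    - [1,0.13,0.4,0,0,0,40]
    - [1,0.13,0.5,0,0,0,40]
    - [1,0.13,0.5,0,0,0,40]

```text
time: 7.22
tool_pos: [0.5174, 0.1362, 0.2445]
ee_rot: [-3.136, -0.0, 1.852]
wrist_force: [-0.2, -0.2, -1.8]
width: 0.0493
finger_force: 30.0
```

Emit:
servo_tool:
  plan:
    - [0.07,0,0.2,0,0,0,40]
    - [0.07,0,0.4,0,0,0,40]
    - [0.07,0,0.6,0,0,0,40]
    - [0.07,0,0.8,0,0,0,40]
    - [0.07,0,0.8,0,0,0,40]
    - [0.07,0,0.8,0,0,0,40]
    - [0.07,0,0.8,0,0,0,40]

```text
time: 7.8
tool_pos: [0.5173, 0.1437, 0.1692]
ee_rot: [3.139, 0.0, 1.852]
wrist_force: [-0.2, -0.1, -0.9]
width: 0.0496
finger_force: 30.0
```

```bash
python3 - <<'E'
from h import *
o=robot.get_obs();print(o["time"],o["tool_pos"],o["ee_rot"],o["wrist_force"])
q=np.array([.516+.0008,.1471])-0;P=o["tool_pos"][:2];a=.2829
d=P-[.53976,.06548];print("clamp xy of TCP",np.cos(a)*d[0]+np.sin(a)*d[1],-np.sin(a)*d[0]+np.cos(a)*d[1])
A=snap("wrist","g1.png");B=snap("scene","g2.png");C=snap("side","g3.png")
b=cv2.resize(B[160:280,210:370],(512,384));c=cv2.resize(C[150:270,180:340],(512,384))
cv2.imwrite("pics/g.png",cv2.resize(cv2.cvtColor(np.vstack([np.hstack([A,b]),np.hstack([c,A*0])]),cv2.COLOR_RGB2BGR),(800,600)))
E
```

```text
7.8 [0.5172736  0.14367463 0.16921854] [3.13907189e+00 4.11243942e-04 1.85241363e+00] [-0.17624011 -0.07936291 -0.87917984]
clamp xy of TCP 0.00023480239934235356 0.08136327677492701
```

View pics/g.png

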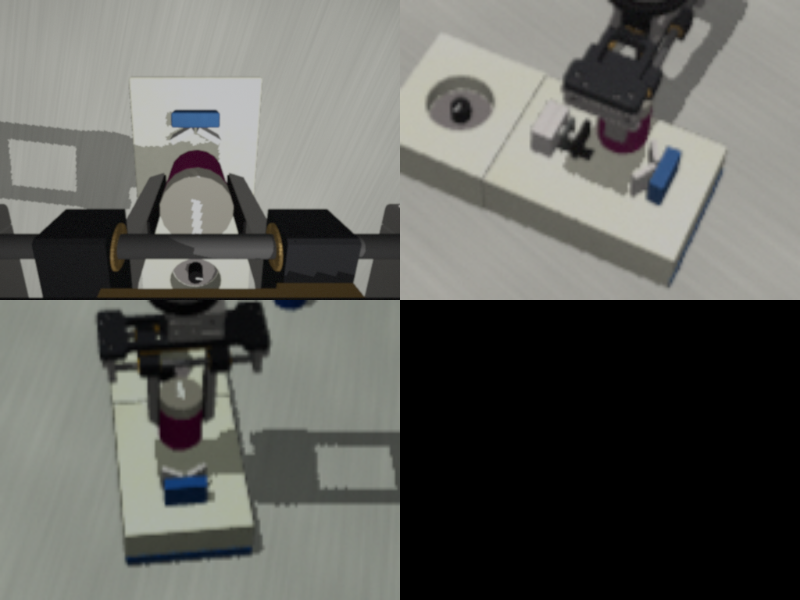

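The held jar lines up with the V: both are at column 195 of the wrist panel. Lowering.

Emit:
servo_tool:
  plan:
    - [0,0,0.2,0,0,0,40]
    - [0,0,0.4,0,0,0,40]
    - [0,0,0.54,0,0,0,40]
    - [0,0,0.54,0,0,0,40]
    - [0,0,0.54,0,0,0,40]
    - [0,0,0.54,0,0,0,40]

```text
time: 8.45
tool_pos: [0.5173, 0.1442, 0.1152]
ee_rot: [3.139, 0.0, 1.853]
wrist_force: [1.0, -0.6, -0.1]
width: 0.0493
finger_force: 30.0
```

Emit:
servo_tool:
  plan:
    - [0,0,0.01,0,0,0,40]
    - [0,0,0.02,0,0,0,40]
    - [0,0,0.03,0,0,0,40]
    - [0,0,0.03,0,0,0,40]
    - [0,0,0.03,0,0,0,40]

```text
time: 8.87
tool_pos: [0.5163, 0.1441, 0.1106]
ee_rot: [3.141, 0.0, 1.854]
wrist_force: [-1.1, -0.0, -1.5]
width: 0.0497
finger_force: 30.0
```

Emit:
servo_tool:
  plan:
    - [0,0,0.01,0,0,0,40]
    - [0,0,0.02,0,0,0,40]
    - [0,0,0.025,0,0,0,40]
    - [0,0,0.025,0,0,0,40]
    - [0,0,0.025,0,0,0,40]

```text
time: 9.28
tool_pos: [0.5163, 0.1441, 0.1083]
ee_rot: [3.141, 0.0, 1.853]
wrist_force: [-0.8, -0.3, 1.0]
width: 0.0493
finger_force: 30.0
```

Emit:
servo_tool:
  plan:
    - [0,0,0,0,0,0,52]
    - [0,0,0,0,0,0,56]
    - [0,0,0,0,0,0,62]
    - [0,0,0,0,0,0,70]
    - [0,0,0,0,0,0,76]
    - [0,0,0,0,0,0,76]

```text
time: 9.78
tool_pos: [0.5163, 0.1441, 0.1079]
ee_rot: [3.142, 0.0, 1.854]
wrist_force: [0.6, -0.2, 0.7]
width: 0.0752
finger_force: 0.0
```

Emit:
servo_tool:
  plan:
    - [0,0,-0.2,0,0,0,76]
    - [0,0,-0.5,0,0,0,76]
    - [0,0,-0.8,0,0,0,76]
    - [0,0,-1,0,0,0,76]

```text
time: 10.12
tool_pos: [0.517, 0.1442, 0.211]
ee_rot: [3.138, 0.0, 1.854]
wrist_force: [0.3, 0.4, 0.7]
width: 0.0761
finger_force: 0.0
```

Emit:
servo_tool:
  plan:
    - [-0.3,0,-0.1,0,0,0,50]
    - [-0.6,0,-0.2,0,0,0,50]
    - [-0.9,0,-0.2,0,0,0,45]
    - [-1,0,-0.2,0,0,0,45]

```text
time: 10.45
tool_pos: [0.5453, 0.0449, 0.2289]
ee_rot: [3.14, 0.003, 1.85]
wrist_force: [-0.6, 0.9, -0.2]
width: 0.0527
finger_force: 0.0
```

Emit:
servo_tool:
  plan:
    - [-0.3,0,0,0,0,0,45]
    - [-0.6,0,0,0,0,0,45]
    - [-0.9,0,0,0,0,0,45]
    - [-1,0,0,0,0,0,45]
    - [-1,0,0,0,0,0,45]
    - [-1,0,0,0,0,0,45]
    - [-1,0,0,0,0,0,45]

```text
time: 11.03
tool_pos: [0.5717, -0.0465, 0.2279]
ee_rot: [-3.141, -0.001, 1.855]
wrist_force: [0.1, -0.6, -0.4]
width: 0.0448
finger_force: 0.0
```

```bash
python3 - <<'E'
from h import *
o=robot.get_obs();print(o["time"],o["tool_pos"],o["ee_rot"],o["joint_positions"])
A=snap("wrist","i1.png")
for d in robot.find_in("knob_top","wrist")[:2]: print(d,ray("wrist",d["extent"][:2],.055,o))
B=snap("scene","i2.png");C=snap("side","i3.png")
b=cv2.resize(B[160:280,210:370],(512,384));c=cv2.resize(C[150:270,180:340],(512,384))
z=cv2.resize(A[150:342,130:386],(512,384))
cv2.imwrite("pics/i.png",cv2.resize(cv2.cvtColor(np.vstack([np.hstack([A,b]),np.hstack([c,z])]),cv2.COLOR_RGB2BGR),(800,600)))
E
```

```text
11.0333 [ 0.57173356 -0.04652042  0.22785512] [-3.14145975e+00 -1.04970137e-03  1.85477833e+00] [-1.80534073e-01  1.39432859e-01  1.30272673e+00  8.86322710e-04
  1.70002210e+00 -4.64402185e-01]
{'extent': [252.8, 172.1, 18.8, 23.7], 'conf': 0.88} [ 0.56971073 -0.03413826  0.055     ]
```

View pics/i.png

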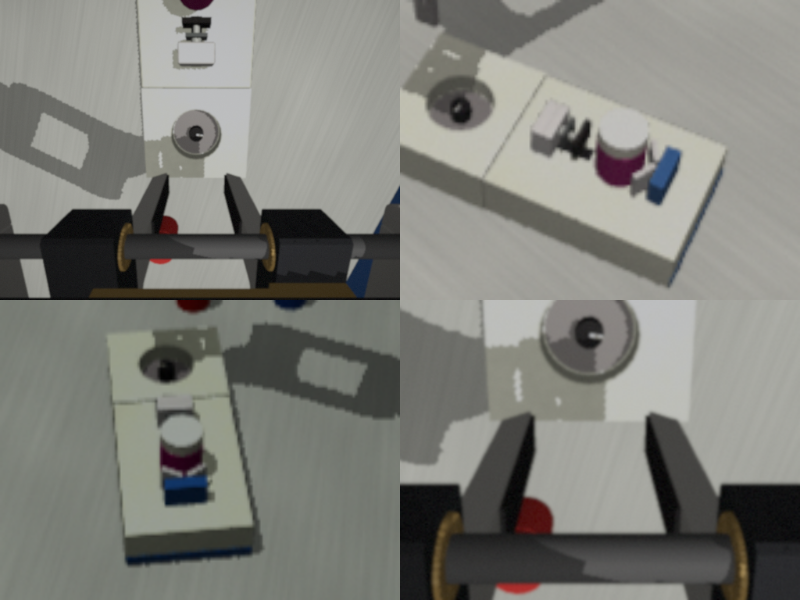

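The jar stands upright in the V, clear of the pad. The knob is at about (0.569,-0.034), and I move over it with a 34 mm opening.

Emit:
servo_tool:
  plan:
    - [0.12,0.01,0.2,0,0,0,34]
    - [0.12,0.01,0.5,0,0,0,34]
    - [0.12,0.01,0.8,0,0,0,34]
    - [0.12,0.01,1,0,0,0,34]
    - [0.12,0.01,1,0,0,0,34]
    - [0.12,0.01,1,0,0,0,34]
    - [0.12,0.01,1,0,0,0,34]

```text
time: 11.82
tool_pos: [0.5706, -0.0359, 0.1298]
ee_rot: [3.139, 0.001, 1.854]
wrist_force: [-0.2, -0.7, 0.0]
width: 0.0343
finger_force: 0.0
```

```bash
python3 - <<'E'
from h import *
o=robot.get_obs();print(o["time"],o["tool_pos"],o["ee_rot"],o["joint_positions"][5],o["width"])
A=snap("wrist","j.png");print(proj("wrist",[.569,-.0343,.055],o),proj("wrist",[.569,-.0343,.06],o))
for d in robot.find_in("knob_top","wrist")[:2]: print(d,ray("wrist",d["extent"][:2],.055,o))
for d in robot.find_in("well","wrist")[:2]: print(d,ray("wrist",d["extent"][:2],.06,o))
z=cv2.resize(A[100:330,110:402],(768,600))
cv2.imwrite("pics/j2.png",cv2.cvtColor(z,cv2.COLOR_RGB2BGR))
E
```

```text
11.8167 [ 0.57056101 -0.03592653  0.12980989] [3.13907869e+00 1.21149905e-03 1.85409268e+00] -0.44534211641902055 0.0342957154433816
[249.95054904 206.51158952] [249.93691238 208.3623892 ]
{'extent': [249.7, 203.1, 26.2, 32.3], 'conf': 0.96} [ 0.56797291 -0.03151303  0.055     ]
{'extent': [249.3, 203.5, 199.0, 153.7], 'conf': 0.19} [ 0.56775122 -0.03193854  0.055     ]
{'extent': [247.5, 203.4, 201.6, 158.2], 'conf': 0.58} [ 0.56592013 -0.03079437  0.06      ]
{'extent': [249.1, 142.3, 218.1, 284.0], 'conf': 0.17} [0.55349239 0.01670042 0.06      ]
```

View pics/j2.png

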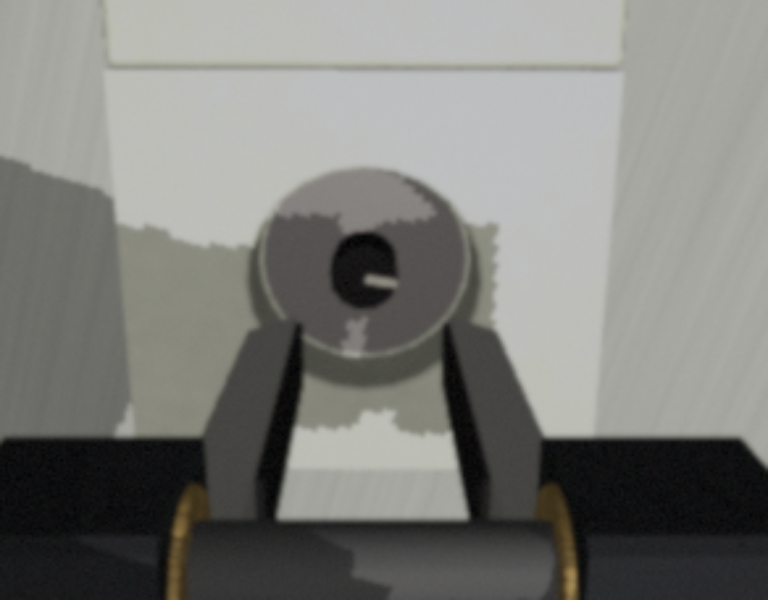

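The knob's top is at about (249,207) in wrist pixels, where I expected it. Going down into the well with a small correction.

Emit:
servo_tool:
  plan:
    - [0.02,-0.015,0,0,0,0,34]
    - [0.02,-0.015,0.15,0,0,0,34]
    - [0.02,-0.015,0.3,0,0,0,34]
    - [0.02,-0.015,0.4,0,0,0,34]
    - [0.02,-0.015,0.5,0,0,0,34]
    - [0.02,-0.015,0.5,0,0,0,34]
    - [0.02,-0.015,0.5,0,0,0,34]
    - [0.02,-0.015,0.5,0,0,0,34]

```text
time: 12.63
tool_pos: [0.5681, -0.0348, 0.0787]
ee_rot: [3.14, 0.001, 1.853]
wrist_force: [-0.4, -0.2, 0.1]
width: 0.0342
finger_force: 0.0
```

```bash
python3 - <<'E'
from h import *
for i in range(3):
    o=robot.get_obs();print(o["time"],o["tool_pos"],o["ee_rot"],o["wrist_force"],o["wrist_torque"]);A=snap("wrist","k.png")
E
```

```text
12.6333 [ 0.56814899 -0.03475248  0.07871094] [3.14049247e+00 5.94959448e-04 1.85349417e+00] [-0.35459648 -0.16974335  0.13936132] [-0.03567845 -0.12745923  0.00508887]
12.6833 [ 0.5683198  -0.03477032  0.07899891] [3.13999289e+00 8.24209850e-04 1.85351870e+00] [-0.55647099 -0.31873127  0.30945064] [-0.03930215 -0.07061279  0.00248325]
12.7333 [ 0.56839153 -0.0347463   0.07908873] [3.13974177e+00 9.18501052e-04 1.85354301e+00] [-0.72981576  0.53791801 -0.14509444] [ 0.01519833 -0.1227994  -0.00234271]
```

Emit:
servo_tool:
  plan:
    - [0,0,0.08,0,0,0,34]
    - [0,0,0.16,0,0,0,34]
    - [0,0,0.22,0,0,0,34]
    - [0,0,0.22,0,0,0,34]
    - [0,0,0.22,0,0,0,34]
    - [0,0,0.22,0,0,0,34]

```text
time: 13.28
tool_pos: [0.5676, -0.0347, 0.0558]
ee_rot: [-3.141, -0.0, 1.854]
wrist_force: [0.1, -0.5, 0.1]
width: 0.034
finger_force: 0.0
```

Emit:
servo_tool:
  plan:
    - [0,0,0,0,0,0,30]
    - [0,0,0,0,0,0,26]
    - [0,0,0,0,0,0,24]
    - [0,0,0,0,0,0,22]
    - [0,0,0,0,0,0,18]
    - [0,0,0,0,0,0,15]
    - [0,0,0,0,0,0,15]
    - [0,0,0,0,0,0,15]

```text
time: 13.95
tool_pos: [0.5677, -0.0347, 0.0562]
ee_rot: [3.141, 0.0, 1.854]
wrist_force: [0.3, -0.1, 2.0]
width: 0.0213
finger_force: 30.0
```

```bash
cat > tq.py <<'E'
from h import *
L=[]
for i in range(6):
    o=robot.get_obs();L.append(np.r_[o["wrist_force"],o["wrist_torque"],o["joint_torque"][5]]);robot.snapshot("side")
o=robot.get_obs()
print(round(o["time"],2),np.round(o["tool_pos"],4),np.round(o["ee_rot"],4),"q6",round(o["joint_positions"][5],3),o["width"],o["finger_force"])
print(np.round(np.mean(L,0),3),np.round(np.std(L,0),3)[-2:])
E
python3 tq.py
```

```text
14.25 [ 0.5677 -0.0347  0.0562] [3.1414e+00 3.0000e-04 1.8535e+00] q6 -0.443 0.02108821408246715 30.000634789466858
[-0.856 -0.063  2.13  -0.061  0.059 -0.007  0.004] [0.016 0.   ]
```

Emit:
servo_tool:
  plan:
    - [0,0,0,0,0,0.03,15]
    - [0,0,0,0,0,0.07,15]
    - [0,0,0,0,0,0.11,15]
    - [0,0,0,0,0,0.15,15]
    - [0,0,0,0,0,0.19,15]
    - [0,0,0,0,0,0.23,15]

```text
time: 14.75
tool_pos: [0.568, -0.0347, 0.0563]
ee_rot: [3.141, 0.0, 1.49]
wrist_force: [-0.9, -0.2, 2.3]
width: 0.0216
finger_force: 30.0
```

```bash
python3 tq.py
```

```text
15.05 [ 0.568  -0.0347  0.0562] [3.1407e+00 1.0000e-04 1.4934e+00] q6 -0.083 0.0215649639114238 30.00065177679062
[-0.064  0.119  2.433 -0.078 -0.025  0.107  0.114] [0.061 0.263]
```

Emit:
servo_tool:
  plan:
    - [0,0,0,0,0,0.03,15]
    - [0,0,0,0,0,0.07,15]
    - [0,0,0,0,0,0.11,15]
    - [0,0,0,0,0,0.15,15]

```text
time: 15.38
tool_pos: [0.5681, -0.0348, 0.0562]
ee_rot: [3.14, -0.0, 1.255]
wrist_force: [0.6, 0.1, 2.4]
width: 0.0207
finger_force: 30.0
```

```bash
python3 tq.py
```

```text
15.68 [ 0.5681 -0.0347  0.0562] [ 3.1404e+00 -2.0000e-04  1.2579e+00] q6 0.152 0.021210221778819344 30.000514090061188
[ 1.069  0.082  2.539 -0.081 -0.233  0.116  0.117] [0.052 0.263]
```

```bash
cat > tq.py <<'E'
from h import *
L=[]
for i in range(7):
    o=robot.get_obs();L.append([o["wrist_torque"][2],o["joint_torque"][5]]);robot.snapshot("side") if i<6 else 0
L=np.array(L)
print(round(o["time"],2),np.round(o["tool_pos"],4),"yaw",np.round(o["ee_rot"][2],4),"turned",round(1.8535-o["ee_rot"][2],3),"w",round(o["width"],4),"Tz",np.round(L[:,0],3),"q6",np.round(L[:,1],3),"pause mean",L[3:,0].mean().round(3))
E
python3 tq.py
```

```text
15.98 [ 0.5681 -0.0347  0.0562] yaw 1.2569 turned 0.597 w 0.0209 Tz [0.128 0.137 0.113 0.107 0.125 0.116 0.058] q6 [0.105 0.108 0.111 0.114 0.117 0.119 0.121] pause mean 0.102
```

Emit:
servo_tool:
  plan:
    - [0,0,0,0,0,0.03,15]
    - [0,0,0,0,0,0.06,15]
    - [0,0,0,0,0,0.09,15]
    - [0,0,0,0,0,0.12,15]

```text
time: 16.32
tool_pos: [0.5682, -0.0348, 0.0562]
ee_rot: [3.14, -0.0, 1.066]
wrist_force: [2.1, -0.6, 2.3]
width: 0.0212
finger_force: 30.0
```

```bash
python3 tq.py
```

```text
16.62 [ 0.5683 -0.0348  0.0562] yaw 1.0689 turned 0.785 w 0.0217 Tz [0.214 0.208 0.127 0.039 0.103 0.115 0.117] q6 [-0.257  0.29   0.348  0.159  0.115  0.132  0.129] pause mean 0.094
```

Emit:
servo_tool:
  plan:
    - [0,0,0,0,0,0.03,15]
    - [0,0,0,0,0,0.06,15]
    - [0,0,0,0,0,0.09,15]
    - [0,0,0,0,0,0.12,15]

```text
time: 16.95
tool_pos: [0.5683, -0.0349, 0.0562]
ee_rot: [3.14, -0.001, 0.878]
wrist_force: [4.2, -1.8, 2.5]
width: 0.0211
finger_force: 30.0
```

```bash
python3 tq.py
```

```text
17.25 [ 0.5683 -0.0349  0.0563] yaw 0.8809 turned 0.973 w 0.0214 Tz [0.195 0.123 0.088 0.095 0.12  0.128 0.19 ] q6 [-0.256  0.294  0.349  0.16   0.108  0.126  0.126] pause mean 0.133
```

Emit:
servo_tool:
  plan:
    - [0,0,0,0,0,0.03,15]
    - [0,0,0,0,0,0.06,15]
    - [0,0,0,0,0,0.09,15]
    - [0,0,0,0,0,0.12,15]

```text
time: 17.58
tool_pos: [0.5684, -0.035, 0.0562]
ee_rot: [3.14, -0.001, 0.69]
wrist_force: [4.9, -1.2, 0.6]
width: 0.0211
finger_force: 30.0
```

```bash
python3 tq.py
```

```text
17.88 [ 0.5684 -0.035   0.0562] yaw 0.6924 turned 1.161 w 0.0214 Tz [0.225 0.132 0.174 0.082 0.104 0.069 0.148] q6 [-0.256  0.321  0.316  0.149  0.112  0.106  0.105] pause mean 0.101
```

Emit:
servo_tool:
  plan:
    - [0,0,0,0,0,0.03,15]
    - [0,0,0,0,0,0.06,15]
    - [0,0,0,0,0,0.09,15]
    - [0,0,0,0,0,0.12,15]

```text
time: 18.22
tool_pos: [0.5685, -0.0351, 0.0562]
ee_rot: [3.14, -0.001, 0.502]
wrist_force: [5.7, -2.2, 1.5]
width: 0.0212
finger_force: 30.0
```

```bash
python3 tq.py; python3 - <<'E'
from h import *
B=snap("scene","l2.png");C=snap("side","l3.png")
b=cv2.resize(B[180:260,250:350],(400,320),interpolation=2);c=cv2.resize(C[165:245,205:305],(400,320),interpolation=2)
cv2.imwrite("pics/l.png",cv2.cvtColor(np.hstack([b,c]),cv2.COLOR_RGB2BGR))
E
```

```text
18.52 [ 0.5685 -0.0351  0.0562] yaw 0.5038 turned 1.35 w 0.0211 Tz [0.233 0.167 0.131 0.115 0.045 0.08  0.095] q6 [-0.248  0.329  0.323  0.155  0.119  0.113  0.112] pause mean 0.084
```

View pics/l.png

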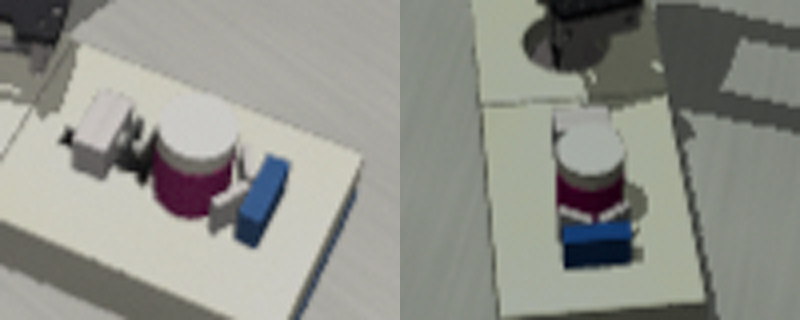

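The scene view shows the pad now very close to the jar, at about (150,160), with the jar in front of the V. From here I take small steps.

Emit:
servo_tool:
  plan:
    - [0,0,0,0,0,0.03,15]
    - [0,0,0,0,0,0.06,15]
    - [0,0,0,0,0,0.09,15]

```text
time: 18.87
tool_pos: [0.5685, -0.0352, 0.0562]
ee_rot: [3.14, -0.002, 0.36]
wrist_force: [6.5, -2.5, 1.8]
width: 0.0213
finger_force: 30.0
```

```bash
python3 tq.py
```

```text
19.17 [ 0.5685 -0.0352  0.0562] yaw 0.3625 turned 1.491 w 0.0209 Tz [0.186 0.126 0.134 0.156 0.115 0.113 0.129] q6 [-0.248  0.33   0.325  0.157  0.121  0.115  0.114] pause mean 0.128
```

Emit:
servo_tool:
  plan:
    - [0,0,0,0,0,0.03,15]
    - [0,0,0,0,0,0.06,15]

```text
time: 19.33
tool_pos: [0.5686, -0.0353, 0.0562]
ee_rot: [3.14, -0.002, 0.266]
wrist_force: [6.1, -2.1, 0.2]
width: 0.0209
finger_force: 30.0
```

```bash
python3 tq.py
```

```text
19.63 [ 0.5686 -0.0353  0.0562] yaw 0.2682 turned 1.585 w 0.0213 Tz [0.18  0.196 0.144 0.148 0.121 0.053 0.085] q6 [-0.273  0.325  0.324  0.157  0.121  0.115  0.114] pause mean 0.102
```

Emit:
servo_tool:
  plan:
    - [0,0,0,0,0,0.03,15]
    - [0,0,0,0,0,0.06,15]

```text
time: 19.8
tool_pos: [0.5686, -0.0353, 0.0563]
ee_rot: [3.14, -0.002, 0.172]
wrist_force: [5.1, -2.7, 1.6]
width: 0.0209
finger_force: 30.0
```

```bash
python3 tq.py
```

```text
20.1 [ 0.5685 -0.0353  0.0562] yaw 0.1739 turned 1.68 w 0.0211 Tz [0.224 0.124 0.119 0.119 0.107 0.101 0.125] q6 [-0.273  0.325  0.324  0.157  0.12   0.114  0.114] pause mean 0.113
```

Emit:
servo_tool:
  plan:
    - [0,0,0,0,0,0.03,15]
    - [0,0,0,0,0,0.06,15]

```text
time: 20.27
tool_pos: [0.5686, -0.0354, 0.0562]
ee_rot: [3.14, -0.002, 0.078]
wrist_force: [6.0, -1.9, 0.5]
width: 0.0209
finger_force: 30.0
```

```bash
python3 tq.py
```

```text
20.57 [ 0.5686 -0.0354  0.0562] yaw 0.0797 turned 1.774 w 0.0212 Tz [0.192 0.171 0.111 0.094 0.145 0.134 0.126] q6 [-0.273  0.325  0.324  0.157  0.12   0.114  0.113] pause mean 0.125
```

Emit:
servo_tool:
  plan:
    - [0,0,0,0,0,0.03,15]
    - [0,0,0,0,0,0.06,15]

```text
time: 20.73
tool_pos: [0.5686, -0.0355, 0.0562]
ee_rot: [3.14, -0.002, -0.016]
wrist_force: [5.3, -2.6, 0.9]
width: 0.0216
finger_force: 30.0
```

```bash
python3 tq.py
```

```text
21.03 [ 0.5686 -0.0355  0.0563] yaw -0.0146 turned 1.868 w 0.0212 Tz [0.165 0.151 0.1   0.123 0.104 0.158 0.088] q6 [-0.274  0.324  0.323  0.156  0.12   0.114  0.113] pause mean 0.119
```

Emit:
servo_tool:
  plan:
    - [0,0,0,0,0,0.03,15]
    - [0,0,0,0,0,0.06,15]

```text
time: 21.2
tool_pos: [0.5686, -0.0355, 0.0563]
ee_rot: [3.14, -0.003, -0.111]
wrist_force: [5.1, -2.2, 0.5]
width: 0.0209
finger_force: 30.0
```

```bash
python3 tq.py; python3 - <<'E'
from h import *
robot.snapshot("scene")
for d in robot.find_in("jaw","scene")[:2]: print(d)
E
```

```text
21.5 [ 0.5686 -0.0355  0.0562] yaw -0.1088 turned 1.962 w 0.0213 Tz [0.262 0.191 0.186 0.148 0.15  0.152 0.156] q6 [-0.245  0.353  0.351  0.184  0.147  0.141  0.14 ] pause mean 0.152
{'extent': [269.9, 229.8, 138.9, 90.9], 'conf': 0.72}
{'extent': [281.8, 212.9, 18.9, 20.8], 'conf': 0.61}
```

Contact: the paused torque has risen by 0.027 N·m, about 2 N. Stepping on.

Emit:
servo_tool:
  plan:
    - [0,0,0,0,0,0.03,15]
    - [0,0,0,0,0,0.06,15]

```text
time: 21.77
tool_pos: [0.5686, -0.0356, 0.0563]
ee_rot: [3.14, -0.003, -0.205]
wrist_force: [5.7, -3.2, 1.1]
width: 0.021
finger_force: 30.0
```

```bash
python3 tq.py
```

```text
22.07 [ 0.5685 -0.0356  0.0562] yaw -0.2029 turned 2.056 w 0.0213 Tz [0.254 0.185 0.186 0.218 0.2   0.218 0.175] q6 [-0.209  0.389  0.386  0.219  0.182  0.176  0.176] pause mean 0.203
```

Emit:
servo_tool:
  plan:
    - [0,0,0,0,0,0.03,15]
    - [0,0,0,0,0,0.06,15]

```text
time: 22.23
tool_pos: [0.5685, -0.0357, 0.0563]
ee_rot: [3.14, -0.003, -0.299]
wrist_force: [5.2, -3.3, 0.9]
width: 0.0216
finger_force: 30.0
```

```bash
python3 tq.py
```

```text
22.53 [ 0.5685 -0.0357  0.0562] yaw -0.297 turned 2.151 w 0.0213 Tz [0.321 0.253 0.172 0.214 0.214 0.227 0.15 ] q6 [-0.174  0.424  0.422  0.254  0.218  0.212  0.211] pause mean 0.201
```

Emit:
servo_tool:
  plan:
    - [0,0,0,0,0,0.02,15]
    - [0,0,0,0,0,0.04,15]

```text
time: 22.7
tool_pos: [0.5685, -0.0357, 0.0562]
ee_rot: [3.14, -0.003, -0.361]
wrist_force: [5.7, -3.0, 1.5]
width: 0.0212
finger_force: 30.0
```

```bash
python3 tq.py
```

```text
23.0 [ 0.5685 -0.0357  0.0562] yaw -0.3597 turned 2.213 w 0.0212 Tz [0.365 0.265 0.237 0.239 0.231 0.305 0.277] q6 [0.012 0.399 0.396 0.285 0.261 0.257 0.257] pause mean 0.263
```

The torque slope gives about 10 N at this angle. Letting go and backing out straight up.

Emit:
servo_tool:
  plan:
    - [0,0,0,0,0,0,24]
    - [0,0,0,0,0,0,28]
    - [0,0,0,0,0,0,32]
    - [0,0,0,0,0,0,34]
    - [0,0,0,0,0,0,34]
    - [0,0,0,0,0,0,34]

```text
time: 23.5
tool_pos: [0.5671, -0.0345, 0.0555]
ee_rot: [3.141, 0.001, -0.361]
wrist_force: [-0.0, 0.2, 0.2]
width: 0.034
finger_force: 0.0
```

Emit:
servo_tool:
  plan:
    - [0,0,-0.1,0,0,0,34]
    - [0,0,-0.3,0,0,0,34]
    - [0,0,-0.6,0,0,0,34]
    - [0,0,-0.9,0,0,0,34]
    - [0,0,-1,0,0,0,34]
    - [0,0,-1,0,0,0,34]

```text
time: 24.0
tool_pos: [0.5699, -0.035, 0.1607]
ee_rot: [-3.14, -0.008, -0.361]
wrist_force: [-0.1, -0.7, -0.2]
width: 0.034
finger_force: 0.0
```

Emit:
servo_tool:
  plan:
    - [-0.1,0,-0.3,0,0,0,34]
    - [-0.4,0,-0.6,0,0,0,34]
    - [-0.7,0,-0.6,0,0,0,34]
    - [-0.7,0,-0.6,0,0,0,34]
    - [-0.7,0,-0.6,0,0,0,34]

```text
time: 24.42
tool_pos: [0.5009, -0.0095, 0.2147]
ee_rot: [3.141, 0.001, -0.361]
wrist_force: [0.0, 0.2, 0.0]
width: 0.0342
finger_force: 0.0
```

```bash
python3 - <<'E'
from h import *
o=robot.get_obs();print(o["time"],o["tool_pos"],o["ee_rot"],o["wrist_force"])
for c in ("scene","side","wrist"):
    A=snap(c,"m_%s.png"%c)
    for t in ("jar","jaw","knob_top"):
        for d in robot.find_in(t,c)[:4]: print(c,t,d)
# pointer direction in the wrist view
    if c=="wrist": print("knob px",proj("wrist",[.5685,-.0347,.055],o)); W=A
u,v=proj("wrist",[.5685,-.0347,.055],o).astype(int)
print(W[v-14:v+15:2,u-14:u+15:2].mean(2).astype(int)) if 20<u<490 and 20<v<360 else 0
E
```

```text
24.4167 [ 0.50090038 -0.00946558  0.21471861] [ 3.14113355e+00  1.31687985e-03 -3.60600230e-01] [0.0294992  0.18440012 0.03610222]
scene jar {'extent': [184.1, 168.0, 18.8, 25.6], 'conf': 0.71}
scene jar {'extent': [146.2, 136.4, 20.7, 29.1], 'conf': 0.67}
scene jar {'extent': [301.5, 221.8, 21.0, 29.0], 'conf': 0.63}
scene jaw {'extent': [280.9, 213.9, 20.5, 24.4], 'conf': 0.53}
side jar {'extent': [252.6, 210.9, 18.4, 20.0], 'conf': 0.77}
side jar {'extent': [256.5, 148.9, 10.2, 17.7], 'conf': 0.52}
side jaw {'extent': [251.7, 198.1, 16.4, 5.9], 'conf': 0.43}
side knob_top {'extent': [294.0, 144.3, 17.2, 24.4], 'conf': 0.43}
wrist jar {'extent': [97.2, 239.3, 80.7, 74.4], 'conf': 0.67}
wrist jar {'extent': [432.4, 50.4, 83.8, 67.8], 'conf': 0.57}
wrist jaw {'extent': [140.9, 202.5, 67.2, 62.0], 'conf': 0.93}
wrist jaw {'extent': [250.7, 120.7, 27.3, 22.2], 'conf': 0.35}
wrist knob_top {'extent': [252.1, 119.0, 18.5, 21.6], 'conf': 0.58}
wrist knob_top {'extent': [474.9, 168.1, 74.2, 49.1], 'conf': 0.43}
wrist knob_top {'extent': [98.8, 237.3, 79.6, 69.7], 'conf': 0.26}
knob px [251
[... 269 characters left out ...]
7 136]
 [139 138 139 138 134 109  81  68  64  83 116 133 137 136 136]
 [139 139 138 128  89  52  47  42  43  44  53 103 135 136 136]
 [138 138 136  95  49  44  45  45  45  44  43  58 101 133 135]
 [136 138 129  70  42  44  44  43  42  39  42  40  61 114 132]
 [137 137 116  50  45  42  44  52  97  89  78  65  58  85 113]
 [138 137 118  50  44  45  43  77 169 177 174 164 137  91 103]
 [138 137 120  55  44  42  43  50  93 104 125 147 140  89  94]
 [137 138 130  76  42  42  41  40  40  41  42  42  70  87 110]
 [137 137 137 121  60  40  40  40  39  39  38  46  82  95 129]
 [137 137 137 134 104  64  46  40  39  41  56  81  86 108 134]
 [137 137 137 135 135 126  96  78  71  69  86  94 111 123 135]]
```

The pointer turned exactly with the fingers (2.21 rad): no slip or spring-back. The jar is held in the V and the robot is clear.

```bash
python3 -c "
from bench import robot
print(robot.close_job())"
```

```text
the job is handed in; nothing more can be done
None
```

The purple jar stands in the V-stop, clamped at an estimated 10–12 N from the knob's torque and angle; the gripper has let go and is clear, and the job was handed in at about 25 s.

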